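Feel out the recess of a tealight cube and present it

ROBOT

A 7-joint arm with a two-finger parallel gripper is mounted at the origin on the work surface. World frame = base frame: x ahead of the robot, y to its left, z up, the work surface at z = 0. Lengths are in m, angles in degrees, forces in N, time in s.
With the tool pointing down it reaches from about 0.4 to 0.75 m from the base axis. Payload 19.5 kg.
Tool frame: the origin (TCP) lies between the finger pads; the fingertips stand 8 mm ahead of it and the grasp point (between the pads) lies 11 mm behind it; z points along the fingers, y is the direction in which the jaws open and shut (so a half turn about z gives the same grasp; the last joint's range is limited). The gripper opens to 85 mm and grips with 20 to 120 N. Pads are 22 mm wide; open, the fingers measure 114 mm over their backs; the gripper's body (76 mm by 85 mm) begins 54 mm behind the grasp point. The pads swing forward as they close: fully open they stand 13 mm farther back than shut.
Start: joints at [-70.972, 40.479, -1.581, 85.061, 1.261, 54.483, -4.326], TCP at [0.21, 0.535, 0.239] pointing down, gripper open.
Joint ranges: [-155.06, 155.06], [-18.47, 123.98], [-90, 86.84], [0, 140.48], [-83.41, 263.41], [0, 116], [-161.91, 161.91]. Speed limits (degrees/s): [108.29, 108.29, 147.25, 147.25, 172.46, 172.46, 172.46].

INTERFACE

Orientations are given as a 3x3 rotation matrix whose columns are the frame's x, y, z axes.
In Python, from workcell import manip gives the robot as it stands.
- The arm moves only by the shell command python3 -m handwheel 'ROWS' [OPENING] [FORCE]. ROWS is JSON, a list of rows, each a list of 4 numbers: the shift along the tool's x, y, z in cm, then the turn about the tool's z in degrees. A call has 1 to 12 rows; each row is the pose to reach, as a shift and turn from the pose commanded when the call began, along the tool's axes at that moment; what a row does not reach only later rows make up. A row lasts 1/12 s, in which the tool goes at most 41.7 mm and 7.16 degrees, less where a joint would pass 70% of its speed; a pose out of reach is approached as far as the arm can. A call with a gripper value outside its range is refused whole. OPENING is the finger opening in cm, from 0 to 8.54, set as the call begins (- or left out, the last holds). The fingers move at their own pace and stop on an object; FORCE is the grip in N (left out, the last holds). Time passes only in rows, so rows that repeat a pose let the fingers close. It gives the time, the measured TCP pose, the force and the opening at its end, in the units of the state.
- manip.get_state(): the state, without advancing time (a new reading comes with each control period).
- manip.grab_frame(name): name is "side" or "top" or "wrist"; returns (picture, depth): 400x640x3 uint8, red, green, blue; 400x640 float32, m along the optical axis (not along the pixel's ray), 0 where there is no reading.
- manip.camera_params(name): a dict with "vfov" (degrees; the focal length in pixels is half the picture's height over the tangent of half this angle, whatever the lens; pixels are square), "cx", "cy" (the principal point, pixels), "R" (3x3) and "t" (3): a world point X has camera coordinates R X + t. Camera axes: x right, y down, z forward; pixel columns grow to the right and rows downward; lengths in m; the calibration is good to about 2 mm. A picture is of the moment at which its call begins: read the wrist's pose just before it. camera_params takes no time and is no camera call; for the wrist camera it gives the pose at the moment of the call.
- manip.job_done(): hands the job in, once; it reports no verdict.
The state is a dict: "time_s": time; "q": joint angles; "joint_velocities": joint speeds; "joint_efforts": joint torques, N m; "tool_pos": TCP position; "ee_rot": TCP orientation; "wrist_force": force on the tool from outside, world axes, zero at the start; "moment": the same for the moment, N m; "width": finger opening in m.
Only numpy, scipy, OpenCV 4.12 (cv2) and the standard library are available. Lean on these libraries where they do the work, as an engineer would, in place of code of your own. Each camera call takes 0.05 s, during which the arm holds its last target. There are 200 camera calls.

TASK

The wooden tealight cube lies on its side. Turn it so that its round candle recess is on top, then put the fingertips down into the recess until they touch its bottom, to make sure by feel. Then pick the cube up and finish while still holding it in the gripper, recess up and level, at least 6 cm clear of the table, leaving the bottle, jar and loose tealight undisturbed.

Things in the scene. Friction and masses are not known exactly. Their poses are not given: they have to be found in the camera images.
- cube: Loose wooden cube, edge 62 mm, about 0.15 kg. One face has a round blind recess, 46 mm across, 22 mm deep, central; five faces are plain. Its z axis points out of the recess; origin: centre of the plain face on the far side, so the middle is 31 mm and the mouth 62 mm along z. x, y are square to the side faces. At first z is level in any direction and the cube rests on a plain side.
- recess_floor: The flat wooden bottom of the recess, part of the cube: a disc 44 mm across, 3 mm thick, z axis as the cube's. Origin: centre of its underside; the surface to touch is 3 mm further along z, 40 mm along z from the cube's origin (40 mm above the table when the cube stands recess up).
- bottle: Bystander: amber glass bottle with black cap, 42 mm across, 95 mm tall, loose, upright. Origin at the centre of its underside, z up.
- jar: Bystander: green glass jar with metal lid, 64 mm across, 75 mm tall, loose, upright. Origin at the centre of its underside, z up.
- tealight: Bystander: tealight candle in an aluminium cup, 39 mm across, 15 mm tall with a short wick, loose. Origin at the centre of its underside, z up.
- scale: Bystander: flat black kitchen scale with a steel plate, 190 x 120 x 18 mm (190 along its x), fixed to the table. Origin at the centre of its underside.
There are look-alikes about, which are no part of the job. What is shaped like the cube but purple or turquoise is not meant.

How it is judged (in metres and radians):
On the way:
1. with the recess on top, the fingertips have touched the bottom of the recess (angle between cube's own z axis and vertical below 0.25 rad and contact force between the fingers and recess_floor above 0.3 N), for 0.05 s.
At the end, for the whole second after the job is handed in: Gripper holds the cube (over 0.5 N) at rest (under 3 cm/s), recess up within 0.2 rad of level, underside over 55 mm above the table, touching no bystander; bottle, jar and tealight upright (0.2 rad) within 2 cm of their starts (angle between each of cube, bottle, jar, tealight's own z axis and vertical below 0.2 rad and height (world z) of cube above 0.055 m and contact force between the fingers and cube above 0.5 N and linear speed of cube below 0.03 m/s and contact force between cube and bottle below 0.05 N and contact force between cube and jar below 0.05 N and contact force between cube and tealight below 0.05 N and contact force between cube and scale below 0.05 N and distance of each of bottle, jar, tealight from where it was at the start of the episode below 0.02 m); the arm keeps its last pose, push and grip.
It fails at once if the bottle, jar or tealight is shifted more than 2 cm or tipped over (distance of any of bottle, jar, tealight from where it was at the start of the episode above 0.02 m or angle between any of bottle, jar, tealight's own z axis and vertical above 0.5 rad).
It also fails if it takes over 69 s, if anything falls off the work surface, if the arm or the gripper's body presses on something with over 40 N, if the wrist force passes 120 N, or if a joint passes its speed limit or range.

## Working session

There is one attempt and no reset: what is moved stays moved. The work goes in short steps, Python scripts to look and compute and a shell command to move; the robot and the scene stay as the last step left them, time stands still between calls to the robot, and variables do not carry over. Pictures are saved under pics/ and viewed, about 8 in all and at most 12, crops included, and the job is handed in when it is done.

```bash
mkdir -p pics; cat > h.py <<'E'
import numpy as np, cv2, json
from workcell import manip
def cam(name):
    p=manip.camera_params(name); im,d=manip.grab_frame(name)
    return im,d,p
def cloud(d,p):
    h,w=d.shape; f=h/2/np.tan(np.radians(p["vfov"])/2)
    v,u=np.mgrid[:h,:w]
    c=np.stack([(u-p["cx"])*d/f,(v-p["cy"])*d/f,d],-1)
    R=np.array(p["R"]);t=np.array(p["t"])
    X=(c-t)@R
    X[d==0]=np.nan
    return X
def save(n,im): cv2.imwrite("pics/"+n,im[:,:,::-1])
E
python3 - <<'E'
from h import *
s=manip.get_state(); print(s["time_s"],s["tool_pos"],np.round(s["ee_rot"],3),s["width"])
for n in("top","side","wrist"):
    im,d,p=cam(n); save(n+"0.png",im); np.savez(n+"0.npz",im=im,X=cloud(d,p)); print(n,p)
E
```

```text
0.0 [0.20987841 0.53506405 0.23884149] [[-0.931  0.365 -0.   ]
 [ 0.365  0.931 -0.001]
 [-0.    -0.001 -1.   ]] 0.08529220436866009
top {'vfov': 49.16608270411815, 'cx': 327.1992259180803, 'cy': 204.03944657335802, 'R': array([[ 0.00503544, -0.99981402,  0.01861664],
       [-0.99808579, -0.00617254, -0.06153579],
       [ 0.06163926, -0.01827115, -0.99793124]]), 't': array([0.00834463, 0.54314108, 1.64028875])}
side {'vfov': 51.82718429764576, 'cx': 317.2757696592819, 'cy': 200.4319809942372, 'R': array([[ 0.77777883, -0.62845056, -0.01048726],
       [-0.38253115, -0.46005462, -0.80126129],
       [ 0.4987284 ,  0.62721578, -0.59822266]]), 't': array([-0.3928447 ,  0.25848001,  0.9430918 ])}
wrist {'vfov': 61.429057019932685, 'cx': 317.04086917067144, 'cy': 204.37615960177624, 'R': array([[ 3.65355498e-01,  9.30867731e-01, -7.92165572e-04],
       [ 8.84013314e-01, -3.46698808e-01,  3.13560836e-01],
       [ 2.91609021e-01, -1.15261460e-01, -9.49567783e-01]]), 't': array([-0.57554494, -0.03943521,  0.38153146])}
```

View pics/top0.png

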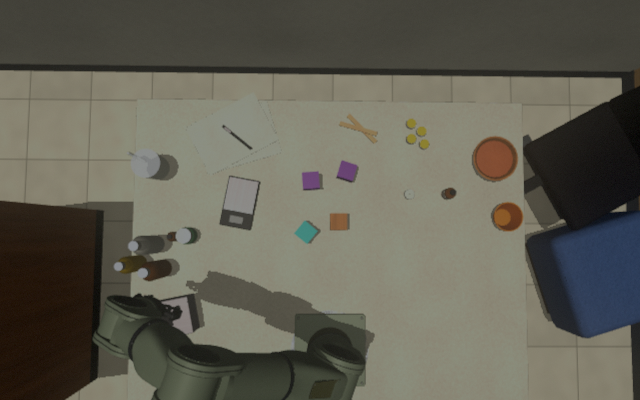

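View pics/side0.png

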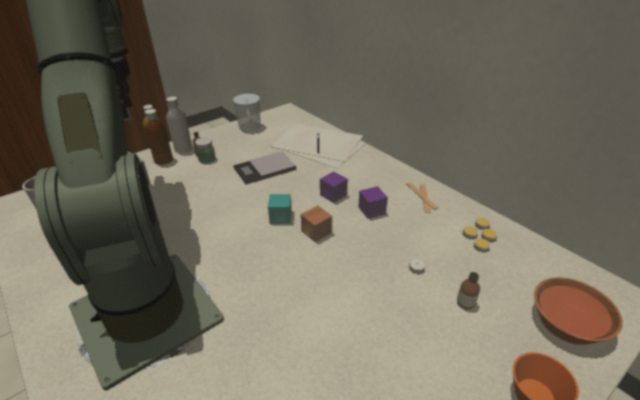

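Top view: the candidates are the orange-brown cube (339,222), the turquoise one (307,232) and the purple ones (312,181) and (347,171). The orange-brown one fits, because it is wood-coloured and the other colours are excluded. The bottle is at (449,193), the tealight at (408,194), the jar at (187,235) and the scale at (240,203). I'll confirm with an enlarged crop.

```bash
python3 - <<'E'
from h import *
a=np.load("top0.npz");b=np.load("side0.npz")
c1=cv2.resize(a["im"][195:250,290:365],(0,0),fx=5.3,fy=5.3,interpolation=cv2.INTER_CUBIC)
c2=cv2.resize(b["im"][180:255,260:360],(0,0),fx=4,fy=4,interpolation=cv2.INTER_CUBIC)
h=min(len(c1),len(c2)); save("crop0.png",np.clip(np.hstack([c1[:h],c2[:h]])*1.6,0,255).astype(np.uint8))
X=a["X"]
def top(name,u,v,r,zmin):
    P=X[v-r:v+r+1,u-r:u+r+1].reshape(-1,3); P=P[P[:,2]>zmin]
    rc=cv2.minAreaRect((P[:,:2]*1000).astype(np.float32)); print(name,len(P),np.median(P,0).round(3),P[:,2].max().round(3),np.round(rc[0]),np.round(rc[1]),round(rc[2],1))
top("cube",339,222,14,.045);top("turq",307,232,15,.045);top("bottle",449,193,12,.02);top("tea",408,194,9,.007);top("jar",187,235,15,.03);top("purp1",312,181,14,.045);top("purp2",347,171,14,.045)
Y=b["X"]; P=Y[195:245,293:340].reshape(-1,3); P=P[P[:,2]>.055]
rc=cv2.minAreaRect((P[:,:2]*1000).astype(np.float32));print("side cube",len(P),rc,np.median(P,0))
E
```

```text
cube 280 [ 0.474 -0.028  0.062] 0.074 [475. -30.] [59. 62.] 0.3
turq 287 [0.437 0.09  0.062] 0.073 [436.  90.] [62. 62.] 51.0
bottle 134 [ 0.581 -0.437  0.064] 0.103 [ 582. -441.] [41. 35.] 18.9
tea 89 [ 0.583 -0.301  0.015] 0.03 [ 582. -300.] [42. 65.] 0.2
jar 314 [0.42  0.529 0.072] 0.09 [420. 539.] [60. 76.] 5.0
purp1 285 [0.628 0.073 0.062] 0.074 [629.  74.] [63. 62.] 4.3
purp2 286 [ 0.664 -0.06   0.062] 0.076 [665. -60.] [62. 62.] 72.6
side cube 388 ((477.57183837890625, -30.019939422607422), (64.95716094970703, 64.38204956054688), 1.4850971698760986) [ 0.47580625 -0.03355708  0.06223666]
```

View pics/crop0.png

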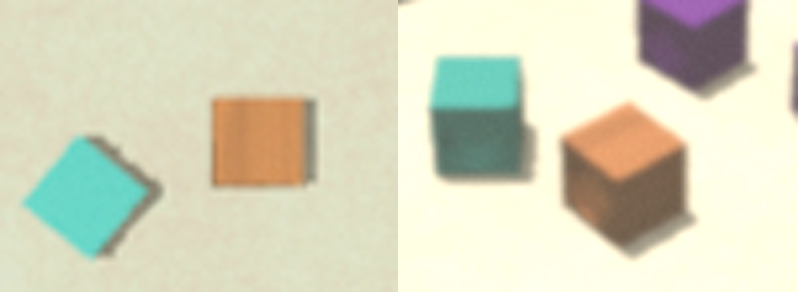

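The crop shows the wooden cube with plain top. A darker and brighter round patch on the left visible (-x) face at crop (590,195) hints at the recess. I'll check this in the depth data before moving.

```bash
python3 - <<'E'
from h import *
b=np.load("side0.npz");Y=b["X"]
P=Y[190:250,285:345].reshape(-1,3); P=P[(P[:,2]>.006)&(abs(P[:,0]-.475)<.04)&(abs(P[:,1]+.03)<.04)]
# -x face: look at x depth for points with y well inside ; grid y,z
c=P-[.476,-.030,.031]
def grid(a,d,sel,name):
    print(name)
    for z in range(25,-26,-10):
        print(z,[ (round(float(np.median(q))*1000) if len(q:=c[sel&(abs(c[:,a]*1000-k)<5)&(abs(c[:,2]*1000-z)<5),d])>0 else None) for k in range(-25,26,10)])
grid(1,0,c[:,1]>-.028,"-x face: x by y"); grid(0,1,c[:,0]>-.028,"-y face: y by x")
p=manip.camera_params("wrist");C=-np.array(p["R"]).T@p["t"];s=manip.get_state();print("cam in tool",np.array(s["ee_rot"]).T@(C-s["tool_pos"]),np.array(p["R"])@s["ee_rot"])
E
python3 -m handwheel '[[-31,-18.5,0,-21.4],[-31,-18.5,0,-21.4],[-31,-18.5,0,-21.4],[-31,-18.5,0,-21.4],[-31,-18.5,0,-21.4],[-31,-18.5,0,-21.4],[-31,-18.5,0,-21.4],[-31,-18.5,0,-21.4],[-31,-18.5,0,-21.4],[-31,-18.5,0,-21.4]]' 4 20
```

```text
-x face: x by y
25 [-16, -11, -10, -5, -10, -27]
15 [-24, -27, None, None, -28, -29]
5 [-27, None, None, None, None, -23]
-5 [-14, None, None, None, -26, -21]
-15 [-27, -27, -16, -22, -16, -22]
-25 [-28, -28, -22, -20, -27, -30]
-y face: y by x
25 [-22, -29, -29, -15, -29, -23]
15 [-22, -30, -30, -30, -30, -30]
5 [-22, -29, -30, -30, -29, -29]
-5 [-1, 20, -29, -29, -30, -29]
-15 [6, 13, 10, -29, -30, -29]
-25 [0, 1, -12, -30, -31, -28]
cam in tool [ 0.08206248  0.00095362 -0.13530378] [[-2.04158807e-04  9.99999970e-01 -1.32290249e-04]
 [-9.49580611e-01 -2.35341274e-04 -3.13522899e-01]
 [-3.13522921e-01  6.16117942e-05  9.49580631e-01]]
time_s: 0.98
tool_pos: [0.4343, 0.2446, 0.239]
ee_rot: [[-1.0, 0.008, 0.001], [0.008, 1.0, -0.003], [-0.001, -0.003, -1.0]]
wrist_force: [-0.4, -0.3, 0.1]
width: 0.0401
```

The -x face is flat at its edges with a hole in the middle, and the -y face is flat. So the recess faces -x, toward the robot, and I need to tip the cube over in +x by pushing high on the recess face. Next I move behind it.

```bash
python3 -m handwheel '[[3,-27.5,0,0],[3,-27.5,0,0],[3,-27.5,0,0],[3,-27.5,0,0],[3,-27.5,6,0],[3,-27.5,10,0],[3,-27.5,12,0],[3,-27.5,12,0],[3,-27.5,12,0],[3,-27.5,12,0],[3,-27.5,12,0]]'; python3 - <<'E'
from h import *
im,d,p=cam("wrist"); save("w1.png",im); X=cloud(d,p)
P=X.reshape(-1,3);P=P[(P[:,2]>.055)&(P[:,2]<.07)&(abs(P[:,0]-.475)<.05)&(abs(P[:,1]+.03)<.05)]
print(len(P),cv2.minAreaRect((P[:,:2]*1000).astype(np.float32)),np.median(P,0))
E
```

```text
time_s: 1.9
tool_pos: [0.4012, -0.0245, 0.1198]
ee_rot: [[-1.0, -0.0, 0.0], [-0.0, 1.0, 0.0], [-0.0, 0.0, -1.0]]
wrist_force: [0.0, -0.5, -0.2]
width: 0.04
6887 ((477.14947509765625, -27.436595916748047), (63.822998046875, 62.20248794555664), 0.5519669651985168) [ 0.47419138 -0.02585084  0.06254244]
```

View pics/w1.png

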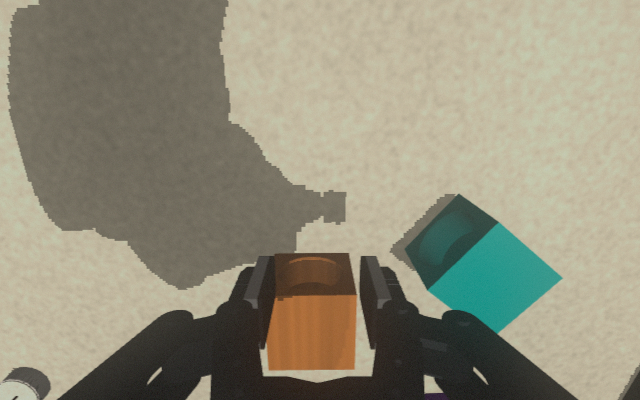

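The wrist view shows the wooden cube at (315,310), with its recess facing the robot at (315,275). I lower the fingertips to about 52 mm and start pushing.

```bash
python3 -m handwheel '[[0,-0.3,3.5,0],[0,-0.3,6.2,0],[0,-0.3,6.2,0],[0,-0.3,6.2,0],[-2,-0.3,6.2,0],[-3,-0.3,6.2,0],[-3.5,-0.3,6.2,0],[-3.8,-0.3,6.0,0],[-4.2,-0.3,5.7,0],[-4.6,-0.3,5.3,0],[-4.9,-0.3,4.9,0],[-4.9,-0.3,4.9,0]]'; python3 - <<'E'
from h import *
im,d,p=cam("side"); save("s2.png",cv2.resize(im[160:280,240:420],(0,0),fx=4,fy=4)); np.savez("s2.npz",im=im,X=cloud(d,p))
E
```

```text
time_s: 2.95
tool_pos: [0.4506, -0.0282, 0.0713]
ee_rot: [[-1.0, 0.0, 0.001], [0.0, 1.0, 0.0], [-0.001, 0.0, -1.0]]
wrist_force: [-1.4, 0.2, 1.2]
width: 0.0403
```

View pics/s2.png

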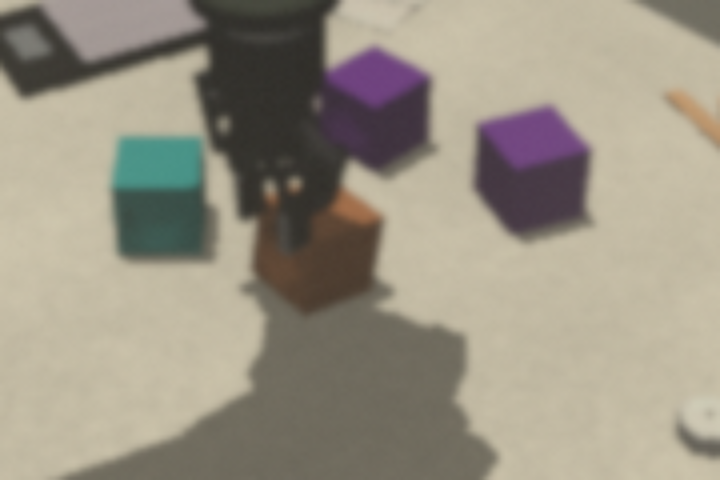

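The side view shows the fingers on the rim and the cube at (315,255), possibly tilting. I'll measure the tilt from the -y face outline.

```bash
cat >> h.py <<'E'
def tilt(X,ylo=-.068,yhi=-.050,xr=(.40,.62)):
    P=X[160:290,230:430].reshape(-1,3);P=P[(P[:,1]>ylo)&(P[:,1]<yhi)&(P[:,2]>.004)&(P[:,2]<.10)&(P[:,0]>xr[0])&(P[:,0]<xr[1])]
    print(len(P),cv2.minAreaRect((P[:,[0,2]]*1000).astype(np.float32)), "ymed",np.median(P[:,1]))
E
python3 - <<'E'
from h import *
tilt(np.load("s2.npz")["X"]); tilt(np.load("side0.npz")["X"])
E
```

```text
451 ((498.76763916015625, 30.584209442138672), (76.09981536865234, 168.00682067871094), 64.18321990966797) ymed -0.0598760042934712
372 ((530.635986328125, 33.89826965332031), (60.938480377197266, 169.74456787109375), 89.0665283203125) ymed -0.0594329834910845
```

```bash
python3 - <<'E'
from h import *
for f in("side0","s2"):
    X=np.load(f+".npz")["X"]
    P=X[195:245,285:345].reshape(-1,3);P=P[(P[:,1]>-.066)&(P[:,1]<-.053)&(P[:,2]>.003)&(P[:,0]>.43)&(P[:,0]<.54)]
    print(f)
    for z in range(4,80,8):
        q=P[abs(P[:,2]*1000-z)<4,0]*1000
        if len(q): print(z,q.min().round(),q.max().round())
E
```

```text
side0
4 448.0 536.0
12 446.0 507.0
20 446.0 508.0
28 448.0 508.0
36 447.0 511.0
44 446.0 512.0
52 446.0 511.0
60 447.0 510.0
68 448.0 502.0
s2
4 456.0 515.0
12 451.0 513.0
20 453.0 515.0
28 453.0 516.0
36 455.0 517.0
44 455.0 522.0
52 458.0 521.0
60 459.0 525.0
68 441.0 516.0
76 440.0 470.0
```

The tilt is about 10° with almost no sliding, so I continue along the arc.

```bash
python3 -m handwheel '[[-0.7,0,-0.35,0],[-1.4,0,-0.65,0],[-2.1,0,-0.9,0],[-2.8,0,-1.05,0],[-3.5,0,-1.15,0],[-4.2,0,-1.2,0],[-4.9,0,-1.2,0],[-5.6,0,-1.15,0],[-6.3,0,-1.1,0],[-6.7,0,-1.1,0],[-6.7,0,-1.1,0]]'; python3 - <<'E'
from h import *
im,d,p=cam("side"); save("s3.png",cv2.resize(im[160:280,240:420],(0,0),fx=4,fy=4)); np.savez("s3.npz",im=im,X=cloud(d,p))
E
```

```text
time_s: 3.92
tool_pos: [0.5175, -0.0282, 0.0811]
ee_rot: [[-1.0, 0.0, 0.0], [0.0, 1.0, 0.0], [-0.0, 0.0, -1.0]]
wrist_force: [-0.3, 0.5, -0.4]
width: 0.0403
```

View pics/s3.png

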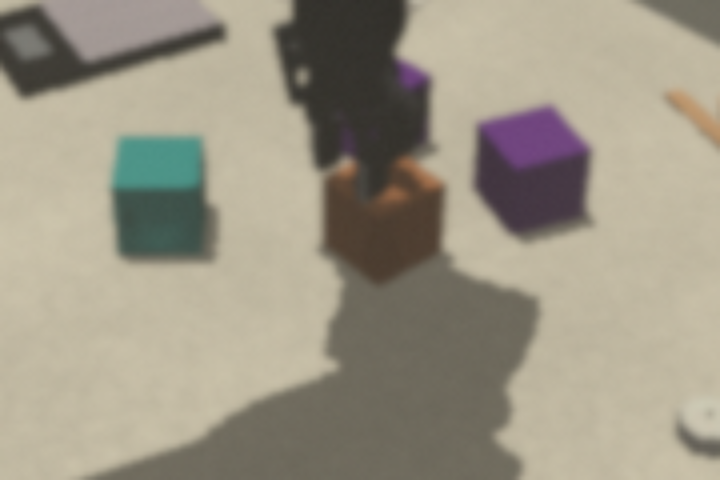

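The cube has tipped over: its recess is now on top, near (405,180). I raise the arm and measure with the wrist camera.

```bash
python3 -m handwheel '[[0,0,-4,0],[0,0,-8,0],[0,0,-8,0],[0,0,-8,0]]' 0; python3 - <<'E'
from h import *
im,d,p=cam("wrist"); X=cloud(d,p); np.savez("w4.npz",im=im,X=X)
c=[.535,-.03]
P=X.reshape(-1,3);P=P[(P[:,2]>.056)&(P[:,2]<.068)&(abs(P[:,0]-c[0])<.06)&(abs(P[:,1]-c[1])<.06)]
r=cv2.minAreaRect((P[:,:2]*1000).astype(np.float32));print(len(P),r,np.median(P[:,2]))
c=np.array(r[0])/1000
Q=X.reshape(-1,3);Q=Q[(Q[:,2]>.034)&(Q[:,2]<.046)&(np.hypot(*(Q[:,:2]-c).T)<.023)]
print("floor",len(Q),np.median(Q,0),Q.min(0),Q.max(0)); save("w4.png",im); print(manip.get_state()["tool_pos"])
E
```

```text
time_s: 4.3
tool_pos: [0.5173, -0.0283, 0.1629]
ee_rot: [[-1.0, 0.001, 0.003], [0.001, 1.0, -0.0], [-0.003, -0.0, -1.0]]
wrist_force: [0.5, -0.9, -0.8]
width: 0.0
2883 ((547.2877197265625, -27.943151473999023), (62.09862518310547, 62.69266128540039), 89.91021728515625) 0.06249291129615439
floor 1633 [ 0.54990264 -0.02783977  0.04067587] [ 0.53260765 -0.05092242  0.03705358] [ 0.56693987 -0.0050871   0.04578589]
[ 0.51676514 -0.02835045  0.16159671]
```

View pics/w4.png

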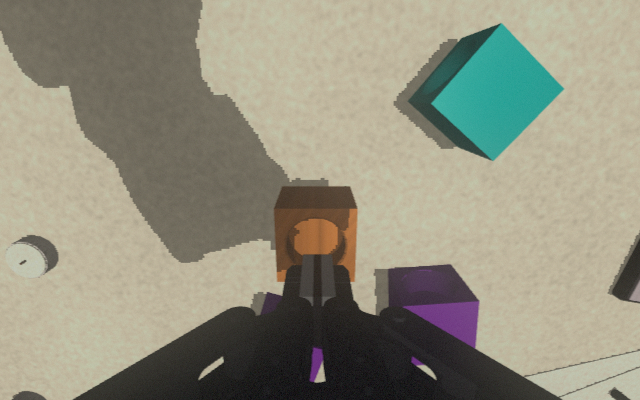

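The wrist view shows the wooden cube at (316,235) with its recess on top. Its centre is (0.547, -0.028), the top is at 62.5 mm and the floor at 40.7 mm, all as they should be. I put the closed fingers above it and then lower them in.

```bash
python3 -m handwheel '[[-3,0,0,0],[-3,0,0,0],[-3,0,3,0],[-3,0,6,0],[-3,0,8,0],[-3,0,9.5,0],[-3,0,10.3,0],[-3,0,10.6,0],[-3,0,10.6,0],[-3,0,10.6,0]]'
```

```text
time_s: 5.18
tool_pos: [0.5471, -0.0282, 0.0558]
ee_rot: [[-1.0, 0.0, 0.0], [0.0, 1.0, -0.0], [-0.0, -0.0, -1.0]]
wrist_force: [-0.3, 0.0, 0.9]
width: -0.0002
```

```bash
python3 -m handwheel '[[0,0,0.3,0],[0,0,0.5,0],[0,0,0.6,0],[0,0,0.7,0],[0,0,0.75,0],[0,0,0.8,0],[0,0,0.8,0],[0,0,0.8,0]]'
```

```text
time_s: 5.85
tool_pos: [0.547, -0.0282, 0.048]
ee_rot: [[-1.0, 0.0, 0.0], [0.0, 1.0, -0.0], [-0.0, -0.0, -1.0]]
wrist_force: [-3.1, 0.1, 16.1]
width: 0.0003
```

The fingertips meet the recess floor at 16 N, with the TCP at 48 mm, so the tips are at 40 mm as expected. Next I rise, open, and grasp the cube across its ±y faces.

```bash
python3 -m handwheel '[[0,0,0,0],[0,0,-2,0],[0,0,-5,0],[0,0,-6,0],[0,0,-6,0]]' && python3 -m handwheel '[[0,0,0,0],[0,0,0,0],[0,0,0,0],[0,0,0,0],[0,0,0,0],[0,0,0,0]]' 8.5 20
```

```text
time_s: 6.27
tool_pos: [0.5479, -0.0283, 0.1096]
ee_rot: [[-1.0, 0.001, 0.004], [0.001, 1.0, -0.0], [-0.004, -0.0, -1.0]]
wrist_force: [0.1, -0.0, -0.4]
width: -0.0004
time_s: 6.77
tool_pos: [0.5468, -0.0282, 0.107]
ee_rot: [[-1.0, 0.0, -0.001], [0.0, 1.0, -0.0], [0.001, -0.0, -1.0]]
wrist_force: [0.1, -0.3, -0.1]
width: 0.0724
```

```bash
python3 -m handwheel '[[0,0,2,0],[0,0,4,0],[0,0,6,0],[0,0,7.5,0],[0,0,8.2,0],[0,0,8.2,0],[0,0,8.2,0]]' && python3 -m handwheel '[[0,0,0,0],[0,0,0,0],[0,0,0,0],[0,0,0,0],[0,0,0,0],[0,0,0,0],[0,0,0,0],[0,0,0,0]]' 4 35
```

```text
time_s: 7.35
tool_pos: [0.547, -0.0282, 0.0256]
ee_rot: [[-1.0, 0.0, -0.0], [0.0, 1.0, -0.0], [0.0, -0.0, -1.0]]
wrist_force: [-0.3, 0.9, 0.4]
width: 0.0855
time_s: 8.02
tool_pos: [0.5473, -0.0283, 0.0263]
ee_rot: [[-1.0, 0.0, 0.001], [0.0, 1.0, -0.0], [-0.001, -0.0, -1.0]]
wrist_force: [-0.8, 0.2, 8.5]
width: 0.0621
```

It grips at 62 mm, which is the cube's width. I lift it 10 cm.

```bash
python3 -m handwheel '[[0,0,-1,0],[0,0,-2.5,0],[0,0,-4.5,0],[0,0,-6.5,0],[0,0,-8.5,0],[0,0,-9.5,0],[0,0,-10,0],[0,0,-10,0],[0,0,-10,0],[0,0,-10,0]]'; python3 - <<'E'
from h import *
im,d,p=cam("side"); save("s5.png",cv2.resize(im[100:330,240:500],(0,0),fx=2.5,fy=2.5)); Z=cloud(d,p)
P=Z[160:260,300:380].reshape(-1,3);P=P[(P[:,1]>-.066)&(P[:,1]<-.05)&(abs(P[:,0]-.547)<.045)&(P[:,2]>.03)]
for z in range(60,180,12):
    q=P[abs(P[:,2]*1000-z)<5,0]*1000
    if len(q): print(z,len(q),q.min().round(),q.max().round())
im,d,p=cam("top");X=cloud(d,p)
def top(name,u,v,r,zmin):
    P=X[v-r:v+r+1,u-r:u+r+1].reshape(-1,3); P=P[P[:,2]>zmin]; print(name,len(P),np.median(P,0).round(3))
top("bottle",449,193,12,.02);top("tea",408,194,9,.007);top("jar",187,235,15,.03)
s=manip.get_state();print(s["time_s"],s["tool_pos"],s["width"],s["wrist_force"])
E
```

```text
time_s: 8.85
tool_pos: [0.5465, -0.0282, 0.1245]
ee_rot: [[-1.0, 0.0, -0.001], [0.0, 1.0, -0.0], [0.001, -0.0, -1.0]]
wrist_force: [-0.0, -0.4, -0.7]
width: 0.0619
96 14 522.0 579.0
108 56 516.0 579.0
120 43 516.0 578.0
132 37 514.0 578.0
144 34 516.0 571.0
156 41 516.0 541.0
168 5 534.0 557.0
bottle 133 [ 0.582 -0.438  0.066]
tea 91 [ 0.583 -0.301  0.016]
jar 313 [0.42  0.53  0.072]
8.95 [ 0.54656539 -0.02814412  0.12449059] 0.06178704393704054 [-0.03564558 -0.42307172 -1.26707208]
```

View pics/s5.png

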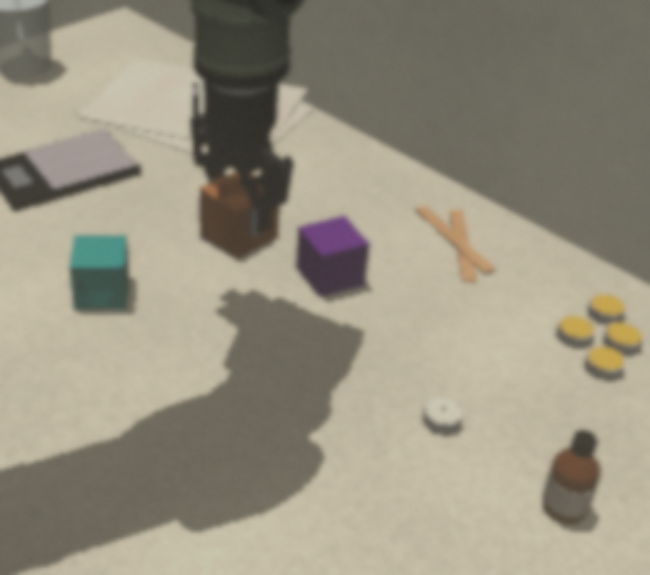

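The side view shows the cube hanging level in the gripper at (238,215), well off the table, with bottle (572,480) and tealight (443,413) in place. Its underside is at about 9 to 10 cm. I hand the job in.

```bash
python3 -c "
from workcell import manip
print(manip.job_done())"
```

```text
the job is handed in; nothing more can be done
None
```

The job is done and handed in at about 9 s of robot time; the system gives no verdict, so success rests on my own checks.

- **Turning:** I found the recess facing the robot and pushed high on that face, so the cube tipped over its far bottom edge. The wrist camera then showed the recess on top: mouth at 62.5 mm and floor at 40.7 mm, as the sizes require.
- **Feeling the bottom:** I lowered the closed fingertips into the recess and they pressed on its floor with 16 N, with the tips at 40 mm.
- **Final hold:** I gripped the cube across its plain sides (opening 62 mm, grip 35 N) and lifted it about 10 cm. In the last pictures it is level, recess up, with its underside at about 9–10 cm.
- **Bystanders:** The bottle, jar and tealight stayed within about 1 mm of their first measured positions.

No check failed. While closing on the cube I saw a passing upward force of 8.5 N on the tool, which I did not look into; it was gone after the lift.

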